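Open the combination-locked standards case

ROBOT

A 6-joint arm with a two-finger parallel gripper is mounted at the origin on a cart in front of the work surface, level with it; the furniture and walls round the work are solid. World frame = base frame: x ahead of the robot, y to its left, z up, the work surface at z = 0. Lengths are in m, angles in rad, forces in N, time in s.
With the tool pointing down it reaches from about 0.225 to 0.875 m from the base axis. Payload 3.4 kg.
Tool frame: the origin (TCP) lies at the very end of the fingers, on their centre line; the grasp point (between the pads) lies 19 mm behind it; z points along the fingers, y is the line along which they close (so a half turn about z gives the same grasp; the last joint's range is limited). The gripper opens to 85 mm and grips with 20 to 120 N. Pads are 22 mm wide; open, the fingers measure 114 mm over their backs; the gripper's body (76 mm by 85 mm) begins 54 mm behind the grasp point. The pads swing forward as they close: fully open they stand 13 mm farther back than shut.
Start: joints at [-0.121, 0.276, 1.505, -0, 1.361, -0.121], TCP at [0.575, -0, 0.231] pointing down, gripper open.
Joint ranges: [-2.89, 2.89], [-0.75, 2.08], [0.22, 2.7], [-1.18, 4.32], [0.11, 2.71], [-2.7, 2.7]. Speed limits (rad/s): [2.57, 2.57, 3.14, 3.14, 3.14, 3.14].

INTERFACE

Orientations are given as a unit quaternion [w, x, y, z].
In Python, from rig import readout, vision, manip gives the robot as it stands.
- The arm moves only by the shell command python3 -m handwheel 'ROWS' [FORCE]. ROWS is JSON, a list of rows, each a list of 3 entries, a list of its own where there are three numbers: the shift along the tool's x, y, z in mm, then the turn, a rotation vector about the tool's x, y, z in units of 6 degrees (1.0 is 6 degrees), then the closure, from -1 (fully open) to 1 (shut), so that 0 is half open. A call has 1 to 20 rows; each row shifts and turns the commanded pose from where the row before left it, along the tool's axes as they then stand; what a row does not reach is not made up. A row lasts 1/8 s, in which the tool goes at most 62.5 mm and 10.7 degrees, less where a joint would pass 70% of its speed; a pose out of reach is approached as far as the arm can. A call is refused whole if a number of a shift passes 62.5 or a number of a turn 1, either way. A call with a gripper value outside its range is refused whole. The fingers move at their own pace and stop on an object; FORCE is the grip in N (left out, the last holds). Time passes only in rows, so rows that do not move let the fingers close. It gives the time, the measured TCP pose, the force, the opening and the grip force at its end, in the units of the state.
- readout.get_state(): the state, without advancing time (a new reading comes with each control period).
- vision.get_image(name): name is "scene" or "side" or "wrist"; returns the picture (480x640x3 uint8, blue, green, red); there is no depth.
- vision.camera_params(name): a dict with "intrinsics" (3x3 intrinsics, pixels), "dist" ([k1, k2, p1, p2, k3] as OpenCV has them; the pictures are not rectified), "rvec" (rotation vector, rad) and "tvec" (3), from world to camera coordinates, as OpenCV has them; the wrist camera has in their place "hand_eye" (4x4, takes a point from camera to tool coordinates, whose origin is the TCP and whose axes are the flange's). Camera axes: x right, y down, z forward; pixel columns grow to the right and rows downward; lengths in m; the calibration is good to about 2 mm. A picture is of the moment at which its call begins: read the wrist's pose just before it. camera_params takes no time and is no camera call.
- manip.sign_off(): hands the job in; it is judged then, once.
The state is a dict: "clock": time; "qpos": joint angles; "qd": joint speeds; "effort": joint torques, N m; "position": TCP position; "ee_rot": TCP orientation; "contact_force": force on the tool from outside, world axes, zero at the start; "moment": the same for the moment, N m; "width": finger opening in m; "gripper_force": force on a finger pad.
Only numpy, scipy, OpenCV 4.12 (cv2) and the standard library are available. Lean on these libraries where they do the work, as an engineer would, in place of code of your own. Each camera call takes 0.05 s, during which the arm holds its last target. There are 200 camera calls.

TASK

The reference standards are needed: open the lock case on the desk. Turn its three dials to the code 3 - 7 - 4 (left, middle, right as you face them; marks count clockwise from the long red 0), each clicked home on its mark while the lid is still shut, then swing the lid up by its bar handle, wide open, and let go so that it stays up; leave the dials on the code and do not disturb the other things on the desk.

Things in the scene. Friction and masses are not known exactly. Their poses are not given: they have to be found in the camera images.
- case: dark blue-grey steel lock case fixed to the desk, 220 (x) by 300 (y) by 95 high; origin at the centre of its underside on the desk, x to its back, y to its left, z up. Its bright front panel slopes 35 degrees from level, rising to the back from 35 to 94 mm high, where the flat lid begins. Three dials stand square to it in a row along y, 90 mm apart: a tool in line with one leans 35 degrees to the front.
- dial_left_grip (a point): grip point of the left dial, on its axis 26 mm out from the panel, at (-68, +90, 96) mm in the case's frame. z: out of the panel along the axis; x: towards the pointer line (turns with the dial). All dials: black fluted round knob, diameter 44, standing 38 mm out of the panel, with a skirt of diameter 49 on the lowest 5 mm and a white pointer line on top and down one side. z is (-0.574, 0, 0.819) in the case's frame.
- dial_middle_grip (a point): grip point of the middle dial, on its axis 26 mm out from the panel, at (-68, 0, 96) mm in the case's frame. z: out of the panel along the axis; x: towards the pointer line (turns with the dial). Scale marks round every dial, 36 degrees apart: 0 long and red at the upper end of the slope, then clockwise 1 to 9, short and black but for a long 5.
- dial_right_grip (a point): grip point of the right dial, on its axis 26 mm out from the panel, at (-68, -90, 96) mm in the case's frame. z: out of the panel along the axis; x: towards the pointer line (turns with the dial). Each dial turns a hidden wheel with one gate; three hooks of the lid come free only when all three dials are on the code, each within about 6 degrees.
- dial_left (a joint): left dial's setting: 0 with the pointer at the red mark, growing clockwise as one faces the panel (right-hand rotation about MINUS z of its grip point), 0.628 a mark, so mark k is 0.628 k. Stops lie 0.25 below 0 and 0.25 above 9: it cannot pass from 9 to 0.
- dial_middle (a joint): middle dial's setting, as for the left dial. A spring detent clicks each dial into every mark (about 0.2 N m to turn it on) and draws it to the nearest mark when it is let go.
- dial_right (a joint): right dial's setting, as for the left dial
- lid_grip (a point): centre of the lid's handle: round steel bar, diameter 12, 110 long along the case's y, axis 36 mm above the lid's face, on two posts 46 mm to either side of the centre. At (20, 0, 131) mm in the case's frame with the lid shut. The bar can turn between the fingers as the lid swings.
- lid_hinge (a point): middle of the lid's hinge line, at the top of the case's back, at (110, 0, 93) mm in its frame; the line runs along the case's y. With the lid shut the handle's axis is 90 mm in front of it and 38 mm above it.
- lid (a joint): angle of the lid: 0 shut and level, growing as its front edge, 134 mm from the hinge, swings up and back; stop at 1.25. The hinge is stiff: about 8 N at the handle lifts the lid and it stays where it is left. While locked it gives about 0.02 and is then held hard.
- timer: bystander: white bench timer with three coloured keys, 77x78x22, lying flat; origin at the centre of its underside
- wash_bottle: bystander: white squeeze bottle with red cap and bent spout, 176 high; origin at the centre of its underside
- dropper: bystander: amber glass dropper bottle, diameter 30, 101 high; origin at the centre of its underside
- vial_a: bystander: sample vial with green cap, diameter 21, 48 high; origin at the centre of its underside
- vial_b: bystander: sample vial with black cap, diameter 21, 48 high; origin at the centre of its underside
- notebook: bystander: black notebook 210x153x16, lying flat; origin at the centre of its underside
- pen: bystander: white ball pen 145 long, lying on the notebook; origin at the centre of its underside
- organiser: bystander: clear compartment box 139x195x42, lid shut; origin at the centre of its underside
- screwdriver: bystander: screwdriver with blue handle, 125 long, lying flat; origin at the centre of its underside

How it is judged:
On the way, in this order (a step that is already met when the one before it is completed fails the run):
1. with the lid shut, the left dial is on 3, the middle one on 7 and the right one on 4 (value of joint dial_left between 1.785 and 1.985 rad and value of joint dial_middle between 4.2982 and 4.4982 rad and value of joint dial_right between 2.4133 and 2.6133 rad and value of joint lid below 0.06 rad), for 0.2 s.
2. the lid is swung wide open (value of joint lid above 0.85 rad), for 0.2 s.
At the end, for the whole second after the job is handed in: The lid stands open by more than 0.85 rad (49 degrees) and at rest, and the dials are still on 3, 7 and 4, each within 0.1 rad (6 degrees) (value of joint dial_left between 1.785 and 1.985 rad and value of joint dial_middle between 4.2982 and 4.4982 rad and value of joint dial_right between 2.4133 and 2.6133 rad and value of joint lid above 0.85 rad and velocity of joint lid between -0.05 and 0.05 rad/s); the robot touches nothing.
It fails at once if another thing on the desk is pushed more than 30 mm from its place (distance of any of timer, wash_bottle, dropper, vial_a, vial_b, notebook, pen, organiser, screwdriver from where it was at the start of the episode above 0.03 m).
It also fails if it takes over 72 s, if anything falls off the work surface, if the arm or the gripper's body presses on something with over 40 N, if the wrist force passes 120 N, or if a joint passes its speed limit or range.

## Working session

There is one attempt and no reset: what is moved stays moved. The work goes in short steps, Python scripts to look and compute and a shell command to move; the robot and the scene stay as the last step left them, time stands still between calls to the robot, and variables do not carry over. Pictures are saved under pics/ and viewed, at most 13 in all, crops included, and the job is handed in when it is done.

```bash
mkdir -p pics; ls
python3 - <<'E'
from rig import readout, vision
import cv2, json
s=readout.get_state(); print(s)
for n in ("scene","side"):
    cv2.imwrite(f"pics/{n}0.png",vision.get_image(n)); p=vision.camera_params(n); print(n,{k:(v.tolist() if hasattr(v,'tolist') else v) for k,v in p.items()})
p=vision.camera_params("wrist");print(p)
cv2.imwrite("pics/wrist0.png",vision.get_image("wrist"))
E
```

```text
pics
{'clock': 0.0, 'qpos': array([-1.21005405e-01,  2.76624710e-01,  1.50613485e+00,  1.00575901e-05,
        1.36068577e+00, -1.20968010e-01]), 'qd': array([ 0.00035666,  0.00069635,  0.00020963,  0.0022943 , -0.00210207,
       -0.00044397]), 'effort': array([ 6.20495921e-04, -4.16768074e+01, -2.45808578e+01, -1.52056768e-04,
        1.11346930e-02,  1.69860516e-05]), 'position': array([5.74478755e-01, 5.84980069e-05, 2.30422074e-01]), 'ee_rot': array([-7.32321118e-04,  7.07120444e-01,  7.07092512e-01, -5.67306510e-04]), 'contact_force': array([-0.03106124, -0.98198631,  0.48117921]), 'moment': array([ 0.00576587, -0.02959651, -0.01684399]), 'gripper_force': 0.0, 'width': 0.08531871408506739}
scene {'intrinsics': [[488.1091533030086, 0.0, 315.56604396306625], [0.0, 488.1091533030086, 236.71010015600967], [0.0, 0.0, 1.0]], 'dist': [0.04144827374140737, 0.0, 0.0, 0.0, 0.0], 'rvec': [0.6260529507314551, -2.68407427158139, 1.06625341411187], 'tvec': [0.5488832359221338, 0.18442556960760834, 0.9981433575477191]}
side {'intrinsics': [[609.5915387226303, 0.0, 321.82496766153395], [0.0, 6
[... 155 characters left out ...]
95, 1.5527378546265154], 'tvec': [0.5461335640596484, 0.14389507981933336, 1.386166445741781]}
{'intrinsics': array([[428.29168142,   0.        , 323.46502988],
       [  0.        , 428.29168142, 235.28176112],
       [  0.        ,   0.        ,   1.        ]]), 'dist': array([-0.03654932,  0.        ,  0.        ,  0.        ,  0.        ]), 'hand_eye': array([[-6.56292272e-04, -9.53841399e-01, -3.00310097e-01,
         7.56515001e-02],
       [ 9.99999463e-01, -8.66821048e-04,  5.67806023e-04,
        -9.30789479e-04],
       [-8.01912005e-04, -3.00309563e-01,  9.53841456e-01,
        -1.41997721e-01],
       [ 0.00000000e+00,  0.00000000e+00,  0.00000000e+00,
         1.00000000e+00]])}
```

View pics/scene0.png

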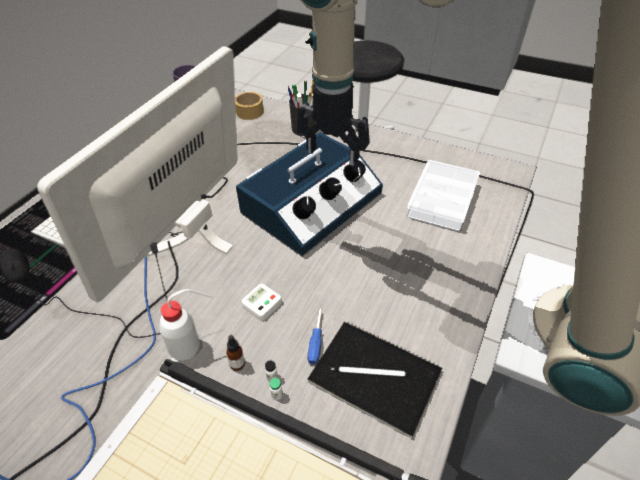

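View pics/side0.png

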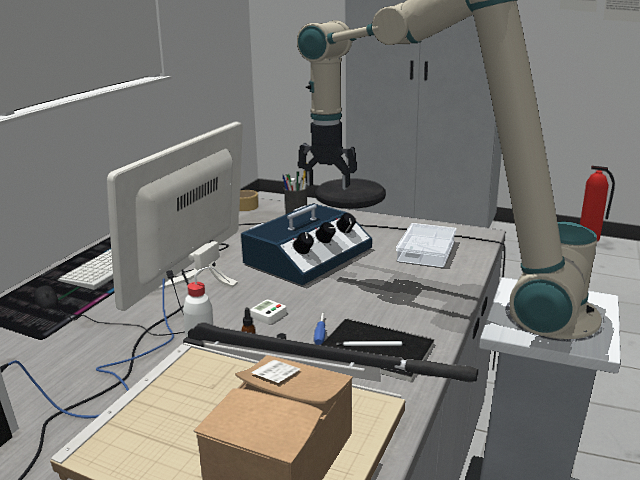

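View pics/wrist0.png

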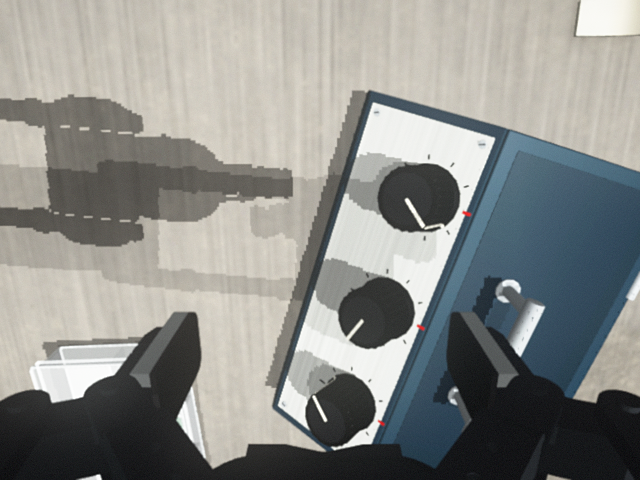

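The wrist view shows the whole case at yaw about −17°. Panel corners are at about (370,92), (507,130) and (275,405). The left dial points near mark 1, the middle near 3 and the right near 6. Next I'll fit the case pose and check it with an overlay.

```bash
cat > h.py <<'E'
import numpy as np, cv2
from scipy.spatial.transform import Rotation as R
from rig import readout, vision
def q2R(q): return R.from_quat([q[1],q[2],q[3],q[0]]).as_matrix()
def extr(n,s=None):
    p=vision.camera_params(n); K,d=p["intrinsics"],p["dist"]
    if n=="wrist":
        T=np.eye(4);T[:3,:3]=q2R(s["ee_rot"]);T[:3,3]=s["position"]
        C=np.linalg.inv(T@p["hand_eye"]); rv=cv2.Rodrigues(C[:3,:3])[0];tv=C[:3,3]
    else: rv,tv=np.array(p["rvec"]),np.array(p["tvec"])
    return np.array(rv,float),np.array(tv,float),np.array(K),np.array(d)
def proj(P,E): return cv2.projectPoints(np.array(P,float).reshape(-1,3),*E)[0].reshape(-1,2)
def c2w(c,P): # c=x,y,yaw ; P mm in case frame
    return (R.from_euler('z',c[2]).as_matrix()@(np.array(P,float).reshape(-1,3)/1000).T).T+[c[0],c[1],0]
zc=np.array([-np.sin(np.radians(35)),0,np.cos(np.radians(35))]); up=np.array([np.cos(np.radians(35)),0,np.sin(np.radians(35))])
def dialpt(y,out,r,k): # k marks cw
    a=-0.2*np.pi*k
    return np.array([-68,y,96])+(out-26)*zc+r*(np.cos(a)*up+np.sin(a)*np.array([0,1,0]))
E
cat > fit.py <<'E'
from h import *
from scipy.optimize import least_squares
s=readout.get_state()
obs=[("wrist",(370,92),(-110,150,35)),("wrist",(507,130),(-25.7,150,94)),("wrist",(275,405),(-110,-150,35)),
("scene",(302,249),(-110,150,0)),("scene",(238,187),(110,150,93))]
E={n:extr(n,s) for n in("wrist","scene")}
f=lambda c:np.concatenate([proj(c2w(c,P),E[n])[0]-p for n,p,P in obs])
r=least_squares(f,[.65,0,-.3],loss="soft_l1"); c=r.x; print(c,np.degrees(c[2]),f(c).reshape(-1,2).round(1).tolist())
np.save("case.npy",c)
W=cv2.imread("pics/wrist0.png");S=cv2.imread("pics/scene0.png")
def dr(I,e,sc,ox,oy):
    def pl(P,col,cl=False): cv2.polylines(I,[((proj(c2w(c,P),e)-[ox,oy]+.5)*sc*8).astype(int)],cl,col,1,cv2.LINE_AA,3)
    pl([(-110,150,0),(-110,150,35),(-25.7,150,94),(110,150,95),(110,150,0)],(0,255,0),True)
    pl([(-110,150,35),(-110,-150,35),(-25.7,-150,94),(-25.7,150,94)],(0,255,0)); pl([(20,-55,131),(20,55,131)],(0,255,255))
    for y in(90,0,-90):
        pl([dialpt(y,38,22,k) for k in np.arange(0,10,.25)],(255,0,255),True)
        for k in range(10): pl([dialpt(y,38,19,k),dialpt(y,38,23,k)],(0,0,255) if k==0 else (0,255,0))
a=cv2.resize(W[85:475,260:560],None,fx=1.5,fy=1.5); dr(a,E["wrist"],1.5,260,85)
b=cv2.resize(S[130:260,225:395],None,fx=2,fy=2); dr(b,E["scene"],2,225,130)
o=np.zeros((600,800,3),np.uint8);o[:585,:450]=a;o[:260,455:795]=b
cv2.imwrite("pics/ov1.png",o)
E
python3 fit.py
```

```text
[ 0.67375564 -0.09248584 -0.27932078] -16.003901997002806 [[1.0, 0.2], [-0.7, -0.6], [-0.5, 5.7], [-0.3, 7.5], [-3.6, -1.6]]
```

View pics/ov1.png

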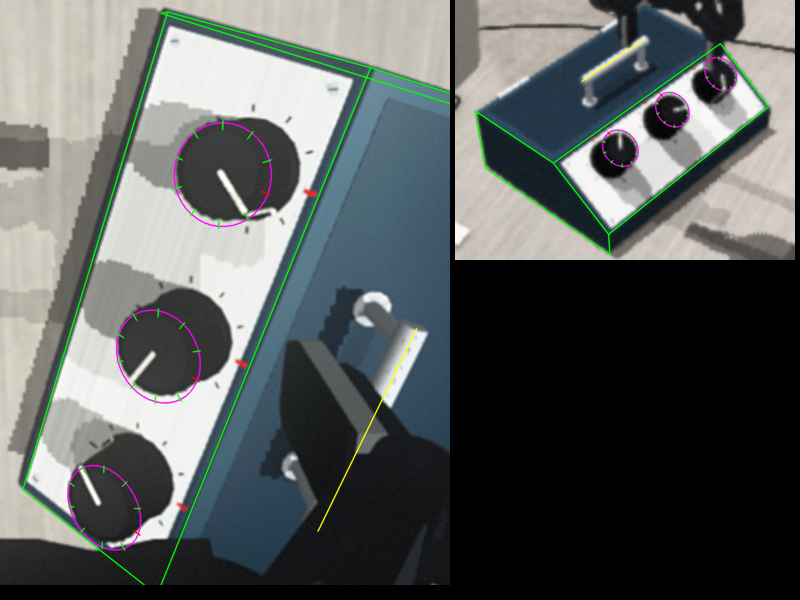

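The overlay lies on the panel edges, the knob tops and the handle bar to within about 1–2 px. Pointer tips in image coordinates are left (425,228), middle (349,340) and right (313,397). I'll turn those into settings and work out the approach.

```bash
cat >> h.py <<'E'
np.set_printoptions(precision=2,suppress=True)
def toolR(c,spin,lean=35): # closing dir up-slope at spin 0; spin deg about tool z
    l=np.radians(lean); u=np.array([np.cos(l),0,np.sin(l)]); z=np.array([np.sin(l),0,-np.cos(l)])
    M=np.column_stack([np.cross(u,z),u,z])
    return R.from_euler('z',c[2]).as_matrix()@M@R.from_euler('z',np.radians(spin)).as_matrix()
def plan(pw,Rt):
    s=readout.get_state(); R0=q2R(s["ee_rot"]); rv=np.degrees(R.from_matrix(R0.T@Rt).as_rotvec())/6
    d=(np.array(pw)-s["position"])*1000
    print("t",s["clock"],"q",s["qpos"],"turn units",rv,"shift: in old frame",R0.T@d,"in new frame",Rt.T@d,"F",s["contact_force"],"w",s["width"])
E
python3 - <<'E'
from h import *
import json
c=np.load("case.npy"); s=readout.get_state();E=extr("wrist",s)
for y,p in((90,(424.7,228.3)),(0,(348.7,340.3)),(-90,(313.3,397))):
    ks=np.arange(0,9.5,.05); P=proj(c2w(c,[dialpt(y,38,22,k) for k in ks]),E); ctr=proj(c2w(c,dialpt(y,38,0,0)),E)[0]
    e=np.linalg.norm(P-p,axis=1); print(y,ks[e.argmin()],e.min(),ctr)
for out in (108,8): plan(c2w(c,dialpt(90,out,0,0))[0],toolR(c,-36))
E
```

```text
90 0.9500000000000001 1.4933288553201907 [406.37 200.92]
0 3.0 2.565827911498603 [363.73 322.  ]
-90 5.9 0.33113078878356006 [327.9  422.71]
t 0.15 q [-0.12  0.28  1.51  0.    1.36 -0.12] turn units [-5.28 -2.57 -3.23] shift: in old frame [25.68 13.47 67.47] in new frame [ 42.94 -10.8   58.6 ] F [ 0.21 -1.08 -0.03] w 0.0852794322955095
t 0.15 q [-0.12  0.28  1.51  0.    1.36 -0.12] turn units [-5.28 -2.57 -3.23] shift: in old frame [  9.85  68.71 149.31] in new frame [ 42.94 -10.8  158.6 ] F [ 0.21 -1.08 -0.03] w 0.0852794322955095
```

Settings are 1, 3 and 6, so the turns are +2, +4 and −2 marks. I'll orient the tool and go to the stand-off in front of the left dial.

```bash
python3 -m handwheel '[[[0,0,0],[-0.66,-0.32,-0.4],-1],[[0,0,0],[-0.66,-0.32,-0.4],-1],[[0,0,0],[-0.66,-0.32,-0.4],-1],[[0,0,0],[-0.66,-0.32,-0.4],-1],[[0,0,0],[-0.66,-0.32,-0.4],-1],[[0,0,0],[-0.66,-0.32,-0.4],-1],[[0,0,0],[-0.66,-0.32,-0.4],-1],[[0,0,0],[-0.66,-0.32,-0.4],-1],[[22,-5,25],[0,0,0],-1],[[21,-6,25],[0,0,0],-1],[[0,0,0],[0,0,0],-1],[[0,0,0],[0,0,0],-1]]' 60
python3 - <<'E'
from h import *
c=np.load("case.npy")
plan(c2w(c,dialpt(90,8,0,0))[0],toolR(c,-36))
s=readout.get_state();E=extr("wrist",s);I=vision.get_image("wrist")
def pl(P,col,cl=False): cv2.polylines(I,[(proj(c2w(c,P),E)*8).astype(int)],cl,col,1,cv2.LINE_AA,3)
pl([(-110,150,35),(-110,-150,35),(-25.7,-150,94),(-25.7,150,94)],(0,255,0),True)
for y in(90,0,-90): pl([dialpt(y,38,22,k) for k in np.arange(0,10,.25)],(255,0,255),True);pl([dialpt(y,38,19,0),dialpt(y,38,23,0)],(0,0,255))
cv2.imwrite("pics/w1.png",I)
E
```

```text
clock: 1.65
position: [0.5842, 0.027, 0.1716]
ee_rot: [0.285, 0.548, 0.78, 0.099]
contact_force: [0.7, -0.2, 0.7]
width: 0.0854
gripper_force: 0.0
t 1.65 q [ 0.04  0.12  2.06 -0.47  0.41  0.07] turn units [ 0.02  0.   -0.03] shift: in old frame [  0.77  -1.56 109.23] in new frame [  0.74  -1.36 109.24] F [ 0.69 -0.22  0.7 ] w 0.08535923411602561
```

View pics/w1.png

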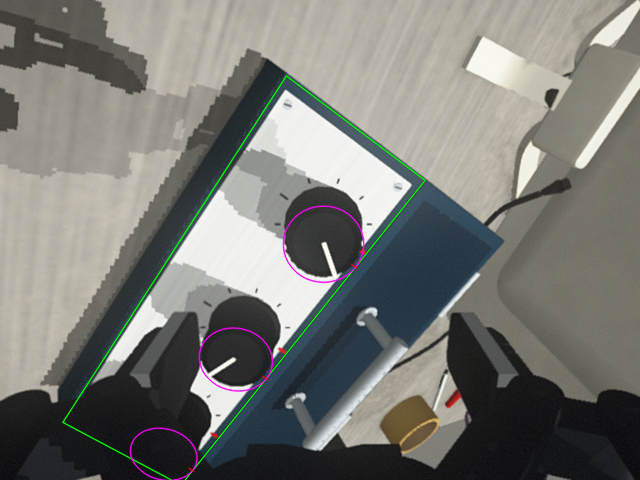

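The knob overlay is within about 3 px (1–1.5 mm) and the tool axis meets the left knob. Now I'll descend, close on the knob, turn it +2 marks, open and back out.

```bash
python3 -m handwheel '[[[1,-1,22],[0,0,0],-1],[[0,0,22],[0,0,0],-1],[[0,0,22],[0,0,0],-1],[[0,0,20],[0,0,0],-1],[[0,0,12],[0,0,0],-1],[[0,0,10],[0,0,0],-1],[[0,0,0],[0,0,0],-1],[[0,0,0],[0,0,0],0.3],[[0,0,0],[0,0,0],0.5],[[0,0,0],[0,0,0],0.5],[[0,0,0],[0,0,0],0.5],[[0,0,0],[0,0,0],0.5]]' 60
python3 - <<'E'
from h import *
c=np.load("case.npy")
plan(c2w(c,dialpt(90,8,0,0))[0],toolR(c,-36)); print(readout.get_state()["gripper_force"])
E
```

```text
clock: 3.2
position: [0.6431, 0.0111, 0.0833]
ee_rot: [0.286, 0.548, 0.78, 0.1]
contact_force: [-2.0, 0.9, 4.9]
width: 0.0424
gripper_force: 60.1
t 3.2 q [-0.    0.33  2.08 -0.84  0.21  0.43] turn units [ 0.04  0.   -0.03] shift: in old frame [-0.45 -1.36  1.9 ] in new frame [-0.44 -1.35  1.9 ] F [-1.98  0.86  4.93] w 0.04243953405445073
60.09724259376526
```

```bash
python3 -m handwheel '[[[0,0,0],[0,0,1],0.6],[[0,0,0],[0,0,1],0.6],[[0,0,0],[0,0,1],0.6],[[0,0,0],[0,0,1],0.6],[[0,0,0],[0,0,1],0.6],[[0,0,0],[0,0,1],0.6],[[0,0,0],[0,0,1],0.6],[[0,0,0],[0,0,1],0.6],[[0,0,0],[0,0,1],0.6],[[0,0,0],[0,0,1],0.6],[[0,0,0],[0,0,1],0.6],[[0,0,0],[0,0,1],0.6],[[0,0,0],[0,0,0],0.6]]' 60
python3 - <<'E'
from h import *
c=np.load("case.npy")
plan(c2w(c,dialpt(90,8,0,0))[0],toolR(c,36)); s=readout.get_state();print(s["gripper_force"],s["moment"])
E
python3 -m handwheel '[[[0,0,0],[0,0,0],0],[[0,0,0],[0,0,0],-1],[[0,0,0],[0,0,0],-1],[[0,0,0],[0,0,0],-1],[[0,0,-20],[0,0,0],-1],[[0,0,-25],[0,0,0],-1],[[0,0,-25],[0,0,0],-1]]'
python3 - <<'E'
from h import *
c=np.load("case.npy")
for o in(78,8):plan(c2w(c,dialpt(0,o,0,0))[0],toolR(c,-72))
E
```

```text
clock: 4.82
position: [0.6414, 0.0116, 0.0821]
ee_rot: [0.172, 0.902, 0.309, 0.248]
contact_force: [-4.0, 4.1, 4.8]
width: 0.0425
gripper_force: 60.4
t 4.825 q [-0.    0.33  2.08 -0.84  0.21  1.69] turn units [-0.   -0.02 -0.03] shift: in old frame [-0.18  1.63  1.91] in new frame [-0.18  1.63  1.91] F [-3.96  4.14  4.76] w 0.042509599367625064
60.416606068611145 [0.32 0.45 0.09]
clock: 5.7
position: [0.6032, 0.0216, 0.1392]
ee_rot: [0.172, 0.902, 0.309, 0.247]
contact_force: [-0.0, -0.4, 0.1]
width: 0.0852
gripper_force: 0.0
t 5.7 q [ 0.02  0.19  2.08 -0.56  0.33  1.41] turn units [  0.    -0.   -18.03] shift: in old frame [-72.32  53.95   1.35] in new frame [-28.66 -85.55   1.37] F [-0.01 -0.39  0.07] w 0.08517210350522358
t 5.7 q [ 0.02  0.19  2.08 -0.56  0.33  1.41] turn units [  0.    -0.   -18.03] shift: in old frame [-72.34  53.95  71.35] in new frame [-28.66 -85.55  71.37] F [-0.01 -0.39  0.07] w 0.08517210350522358
```

Left dial turned with no slip at 60 N. Now the middle dial.

```bash
python3 -m handwheel '[[[-36,27,0],[0,0,0],-1],[[-36,27,0],[0,0,0],-1],[[0,0,0],[0,0,-1],-1],[[0,0,0],[0,0,-1],-1],[[0,0,0],[0,0,-1],-1],[[0,0,0],[0,0,-1],-1],[[0,0,0],[0,0,-1],-1],[[0,0,0],[0,0,-1],-1],[[0,0,0],[0,0,-1],-1],[[0,0,0],[0,0,-1],-1],[[0,0,0],[0,0,-1],-1],[[0,0,0],[0,0,-1],-1],[[0,0,0],[0,0,-1],-1],[[0,0,0],[0,0,-1],-1],[[0,0,0],[0,0,-1],-1],[[0,0,0],[0,0,-1],-1],[[0,0,0],[0,0,-1],-1],[[0,0,0],[0,0,-1],-1],[[0,0,0],[0,0,-1],-1],[[0,0,0],[0,0,-1],-1]]'
python3 - <<'E'
from h import *
c=np.load("case.npy")
plan(c2w(c,dialpt(0,8,0,0))[0],toolR(c,-72))
s=readout.get_state();E=extr("wrist",s);I=vision.get_image("wrist")
for y in(90,0,-90):
  for k in range(10):
    cv2.polylines(I,[(proj(c2w(c,[dialpt(y,38,17,k),dialpt(y,38,23,k)]),E)*8).astype(int)],False,(0,0,255) if k==0 else (0,255,0),1,cv2.LINE_AA,3)
cv2.imwrite("pics/w2.png",I)
E
```

```text
clock: 8.2
position: [0.5813, -0.0588, 0.1391]
ee_rot: [0.3, 0.279, 0.912, 0.006]
contact_force: [0.0, -0.1, 0.7]
width: 0.0855
gripper_force: 0.0
t 8.2 q [-0.19  0.15  2.13 -0.21  0.25 -0.98] turn units [ 0.   -0.01  0.  ] shift: in old frame [-2.17 -6.54 70.63] in new frame [-2.09 -6.51 70.64] F [ 0.03 -0.13  0.66] w 0.0854631461732363
```

View pics/w2.png

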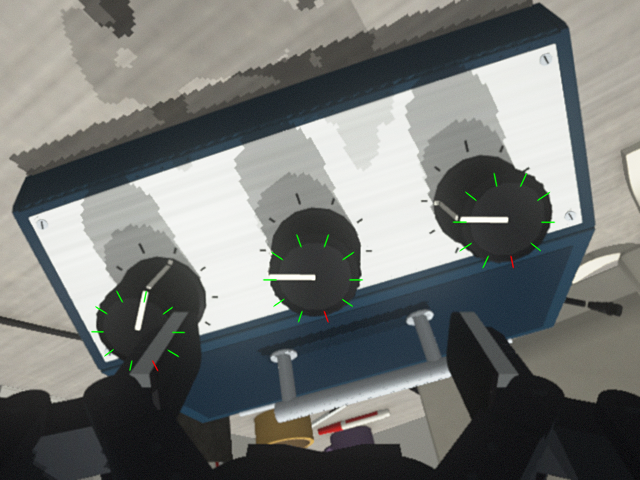

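The picture confirms the left dial at 3, the middle at 3 and the right at 6, and the overlay is still true. Descend on the middle dial, grip it, and turn 24 units.

```bash
python3 -m handwheel '[[[-2,-6.5,0],[0,0,0],-0.7],[[0,0,20],[0,0,0],-0.7],[[0,0,20],[0,0,0],-0.7],[[0,0,15],[0,0,0],-0.7],[[0,0,9],[0,0,0],-0.7],[[0,0,7],[0,0,0],-0.7],[[0,0,0],[0,0,0],-0.7],[[0,0,0],[0,0,0],0.3],[[0,0,0],[0,0,0],0.5],[[0,0,0],[0,0,0],0.5],[[0,0,0],[0,0,0],0.6],[[0,0,0],[0,0,0],0.6]]' 60
python3 - <<'E'
from h import *
c=np.load("case.npy")
plan(c2w(c,dialpt(0,8,0,0))[0],toolR(c,-72)); print(readout.get_state()["gripper_force"])
E
```

```text
clock: 9.75
position: [0.6193, -0.0749, 0.0827]
ee_rot: [0.302, 0.279, 0.912, 0.007]
contact_force: [-1.0, 9.4, 4.2]
width: 0.0427
gripper_force: 60.2
t 9.75 q [-0.21  0.29  2.14 -0.36  0.11 -0.84] turn units [ 0.03  0.01 -0.02] shift: in old frame [ 0.55 -2.19  0.96] in new frame [ 0.56 -2.19  0.97] F [-0.98  9.38  4.19] w 0.042701478128825125
60.20429849624634
```

```bash
python3 -m handwheel '[[[0,0,0],[0,0,1],0.6],[[0,0,0],[0,0,1],0.6],[[0,0,0],[0,0,1],0.6],[[0,0,0],[0,0,1],0.6],[[0,0,0],[0,0,1],0.6],[[0,0,0],[0,0,1],0.6],[[0,0,0],[0,0,1],0.6],[[0,0,0],[0,0,1],0.6],[[0,0,0],[0,0,1],0.6],[[0,0,0],[0,0,1],0.6],[[0,0,0],[0,0,1],0.6],[[0,0,0],[0,0,1],0.6],[[0,0,0],[0,0,1],0.6],[[0,0,0],[0,0,1],0.6],[[0,0,0],[0,0,1],0.6],[[0,0,0],[0,0,1],0.6],[[0,0,0],[0,0,1],0.6],[[0,0,0],[0,0,1],0.6]]' 60
python3 -m handwheel '[[[0,0,0],[0,0,1],0.6],[[0,0,0],[0,0,1],0.6],[[0,0,0],[0,0,1],0.6],[[0,0,0],[0,0,1],0.6],[[0,0,0],[0,0,1],0.6],[[0,0,0],[0,0,1],0.6],[[0,0,0],[0,0,0],0.6]]' 60
python3 - <<'E'
from h import *
c=np.load("case.npy")
plan(c2w(c,dialpt(0,8,0,0))[0],toolR(c,72)); s=readout.get_state();print(s["gripper_force"],s["moment"])
E
```

```text
clock: 12.0
position: [0.6167, -0.0752, 0.081]
ee_rot: [0.171, 0.903, 0.308, 0.246]
contact_force: [-6.5, 6.4, 3.5]
width: 0.0425
gripper_force: 60.5
clock: 12.88
position: [0.6163, -0.0742, 0.0806]
ee_rot: [0.086, 0.954, 0.016, 0.286]
contact_force: [-6.0, 11.3, 4.7]
width: 0.043
gripper_force: 60.7
t 12.875 q [-0.21  0.29  2.14 -0.36  0.11  1.67] turn units [-0.03  0.03 -0.02] shift: in old frame [1.88 2.41 0.95] in new frame [1.88 2.41 0.96] F [-6.03 11.26  4.7 ] w 0.04301390662802245
60.7270485162735 [0.94 0.58 0.61]
```

```bash
python3 -m handwheel '[[[0,0,0],[0,0,0],0],[[0,0,0],[0,0,0],-0.7],[[0,0,0],[0,0,0],-0.8],[[0,0,0],[0,0,0],-0.8],[[0,0,-20],[0,0,0],-0.8],[[0,0,-25],[0,0,0],-0.8],[[0,0,-25],[0,0,0],-0.8],[[0,0,0],[0,0,0],-0.8]]'
python3 - <<'E'
from h import *
c=np.load("case.npy")
for o in(95,27):
  Rt=toolR(c,36,31); plan(c2w(c,dialpt(-90,o,0,0))[0]+.019*Rt[:,2],Rt)
E
```

```text
clock: 13.88
position: [0.5804, -0.0655, 0.1404]
ee_rot: [0.087, 0.953, 0.015, 0.289]
contact_force: [0.0, -0.9, 0.6]
width: 0.077
gripper_force: 0.0
t 13.875 q [-0.21  0.15  2.13 -0.17  0.25  1.48] turn units [ 0.4  -0.57 -6.03] shift: in old frame [-30.36  84.98   2.96] in new frame [-74.56  50.8    3.26] F [ 0.01 -0.95  0.57] w 0.07697234508251212
t 13.875 q [-0.21  0.15  2.13 -0.17  0.25  1.48] turn units [ 0.4  -0.57 -6.03] shift: in old frame [-30.53  84.99  70.96] in new frame [-71.78  54.64  71.09] F [ 0.01 -0.95  0.57] w 0.07697234508251212
```

```bash
python3 -m handwheel '[[[-10,28,1],[0,0,0],-0.8],[[-10,28,1],[0,0,0],-0.8],[[-10,29,1],[0,0,0],-0.8],[[0,0,0],[0.06,-0.08,-0.86],-0.8],[[0,0,0],[0.06,-0.08,-0.86],-0.8],[[0,0,0],[0.06,-0.08,-0.86],-0.8],[[0,0,0],[0.06,-0.08,-0.86],-0.8],[[0,0,0],[0.06,-0.08,-0.86],-0.8],[[0,0,0],[0.06,-0.08,-0.86],-0.8],[[0,0,0],[0.06,-0.08,-0.86],-0.8],[[0,0,0],[0,0,0],-0.8]]'
python3 - <<'E'
from h import *
c=np.load("case.npy")
Rt=toolR(c,36,31); plan(c2w(c,dialpt(-90,27,0,0))[0]+.019*Rt[:,2],Rt)
s=readout.get_state();E=extr("wrist",s);I=vision.get_image("wrist")
for y in(90,0,-90):
  for k in range(10):
    cv2.polylines(I,[(proj(c2w(c,[dialpt(y,38,17,k),dialpt(y,38,23,k)]),E)*8).astype(int)],False,(0,0,255) if k==0 else (0,255,0),1,cv2.LINE_AA,3)
cv2.imwrite("pics/w3.png",I)
E
```

```text
clock: 15.25
position: [0.5552, -0.1523, 0.1338]
ee_rot: [0.151, 0.912, 0.313, 0.218]
contact_force: [0.8, -0.3, -0.7]
width: 0.0769
gripper_force: 0.0
t 15.25 q [-0.44  0.15  2.1   0.24  0.37  0.27] turn units [-0.04  0.01 -0.02] shift: in old frame [ 3.61  4.77 65.52] in new frame [ 3.52  4.48 65.55] F [ 0.77 -0.26 -0.72] w 0.07688283112738813
```

View pics/w3.png

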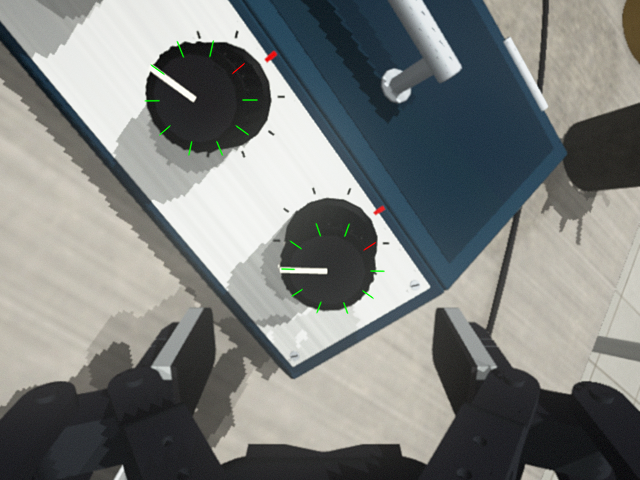

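The middle dial is on 7 and the right still on 6, with the right knob centred. Descend, grip and turn −12 units.

```bash
python3 -m handwheel '[[[3.5,4.5,0],[0,0,0],-0.7],[[0,0,20],[0,0,0],-0.7],[[0,0,18],[0,0,0],-0.7],[[0,0,12],[0,0,0],-0.7],[[0,0,8],[0,0,0],-0.7],[[0,0,7],[0,0,0],-0.7],[[0,0,0],[0,0,0],-0.7],[[0,0,0],[0,0,0],0.3],[[0,0,0],[0,0,0],0.5],[[0,0,0],[0,0,0],0.5],[[0,0,0],[0,0,0],0.6],[[0,0,0],[0,0,0],0.6]]' 60
python3 - <<'E'
from h import *
c=np.load("case.npy")
Rt=toolR(c,36,31); plan(c2w(c,dialpt(-90,27,0,0))[0]+.019*Rt[:,2],Rt)
E
python3 -m handwheel '[[[0,0,0],[0,0,-1],0.6],[[0,0,0],[0,0,-1],0.6],[[0,0,0],[0,0,-1],0.6],[[0,0,0],[0,0,-1],0.6],[[0,0,0],[0,0,-1],0.6],[[0,0,0],[0,0,-1],0.6],[[0,0,0],[0,0,-1],0.6],[[0,0,0],[0,0,-1],0.6],[[0,0,0],[0,0,-1],0.6],[[0,0,0],[0,0,-1],0.6],[[0,0,0],[0,0,-1],0.6],[[0,0,0],[0,0,-1],0.6],[[0,0,0],[0,0,0],0.6]]' 60
python3 -m handwheel '[[[0,0,0],[0,0,0],0],[[0,0,0],[0,0,0],-0.7],[[0,0,0],[0,0,0],-0.8],[[0,0,0],[0,0,0],-0.8],[[0,0,-20],[0,0,0],-0.8],[[0,0,-30],[0,0,0],-0.8],[[0,0,-30],[0,0,0],-0.8],[[0,0,0],[0,0,0],-0.8]]'
python3 - <<'E'
from h import *
c=np.load("case.npy")
for h in(80,-19):
  plan(c2w(c,(20,0,131+h))[0],toolR(c,0,0))
s=readout.get_state();E=extr("wrist",s);I=vision.get_image("wrist")
for y in(90,0,-90):
  for k in range(10):
    cv2.polylines(I,[(proj(c2w(c,[dialpt(y,38,17,k),dialpt(y,38,23,k)]),E)*8).astype(int)],False,(0,0,255) if k==0 else (0,255,0),1,cv2.LINE_AA,3)
cv2.imwrite("pics/w4.png",I)
E
```

```text
clock: 16.8
position: [0.5901, -0.1606, 0.0815]
ee_rot: [0.15, 0.912, 0.314, 0.218]
contact_force: [-4.1, 5.3, 4.2]
width: 0.0428
gripper_force: 59.6
t 16.8 q [-0.43  0.28  2.1   0.33  0.24  0.18] turn units [-0.07  0.01 -0.  ] shift: in old frame [-0.08  2.47  2.3 ] in new frame [-0.09  2.45  2.32] F [-4.14  5.29  4.17] w 0.04280759924869736
clock: 18.42
position: [0.5915, -0.161, 0.0825]
ee_rot: [0.251, 0.553, 0.79, 0.088]
contact_force: [-2.1, 5.4, 2.7]
width: 0.0433
gripper_force: 60.2
clock: 19.42
position: [0.5527, -0.1513, 0.1526]
ee_rot: [0.253, 0.553, 0.789, 0.088]
contact_force: [0.8, 0.5, -0.5]
width: 0.0768
gripper_force: 0.0
t 19.425 q [-0.44  0.12  2.08  0.22  0.41 -0.97] turn units [5.   1.61 5.85] shift: in old frame [ -5.4  160.53  12.04] in new frame [ 89.96 120.17 -58.39] F [ 0.82  0.45 -0.49] w 0.07680505385165722
t 19.425 q [-0.44  0.12  2.08  0.22  0.41 -0.97] turn units [5.   1.61 5.85] shift: in old frame [ 24.5  119.17  96.87] in new frame [ 89.96 120.17  40.61] F [ 0.82  0.45 -0.49] w 0.07680505385165722
```

View pics/w4.png

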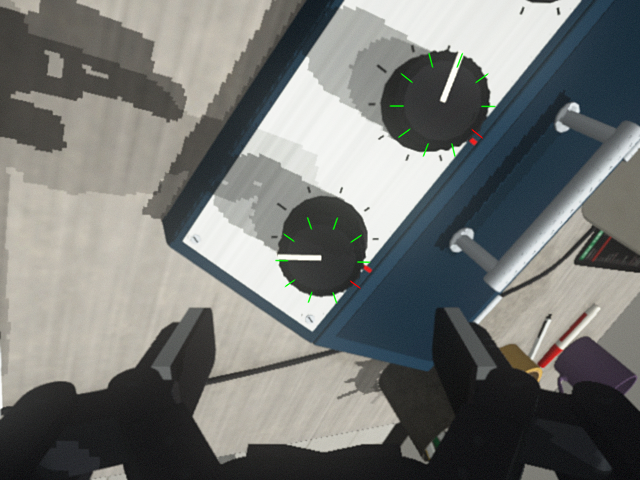

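The right dial is on 4, so the code is set. Now to hover over the handle with the tool vertical.

```bash
python3 -m handwheel '[[[0,0,-40],[0,0,0],-0.8],[[0,0,-20],[0.56,0.18,0.65],-0.8],[[0,0,0],[0.56,0.18,0.65],-0.8],[[0,0,0],[0.56,0.18,0.65],-0.8],[[0,0,0],[0.56,0.18,0.65],-0.8],[[0,0,0],[0.56,0.18,0.65],-0.8],[[0,0,0],[0.56,0.18,0.65],-0.8],[[0,0,0],[0.56,0.18,0.65],-0.8],[[0,0,0],[0.56,0.18,0.65],-0.8],[[0,0,0],[0.56,0.18,0.65],-0.8],[[0,0,0],[0,0,0],-0.8]]'
python3 - <<'E'
from h import *
c=np.load("case.npy")
plan(c2w(c,(20,0,131+60))[0],toolR(c,0,0))
E
```

```text
clock: 20.85
position: [0.5237, -0.1431, 0.2]
ee_rot: [-0.004, 0.799, 0.602, -0.003]
contact_force: [-0.3, 0.6, 0.5]
width: 0.0764
gripper_force: 0.0
t 20.85 q [-0.39  0.25  1.62 -0.    1.28 -0.12] turn units [-0.09 -0.01  0.  ] shift: in old frame [ 89.99 150.38   7.56] in new frame [ 90.07 150.25   8.96] F [-0.32  0.64  0.49] w 0.07635431953022478
```

Run:
```python
from h import *
c=np.load("case.npy"); rv,tv,K,d=extr("scene"); M=cv2.Rodrigues(rv)[0]; C=-M.T@tv; print("cam",C)
for z,p in((0,(230,248)),(0,(155,243)),(.1,(95,295)),(.2,(95,295)),(.1,(238,165)),(.2,(238,165)),(.4,(232,52)),(.5,(232,52)),(.4,(45,190))):
    u=cv2.undistortPoints(np.array([[p]],float),K,d)[0,0]; r=M.T@np.array([*u,1]); print(z,p,C+r*(z-C[2])/r[2])
print(c2w(c,[(20,0,131),(103,0,190),(110,150,95),(110,-150,95)]))
```

```text
cam [0.23 0.74 0.86]
0 (230, 248) [0.78 0.13 0.  ]
0 (155, 243) [0.95 0.2  0.  ]
0.1 (95, 295) [0.88 0.42 0.1 ]
0.2 (95, 295) [0.79 0.46 0.2 ]
0.1 (238, 165) [ 0.85 -0.04  0.1 ]
0.2 (238, 165) [0.77 0.06 0.2 ]
0.4 (232, 52) [ 0.82 -0.04  0.4 ]
0.5 (232, 52) [0.69 0.13 0.5 ]
0.4 (45, 190) [0.82 0.43 0.4 ]
[[ 0.69 -0.1   0.13]
 [ 0.77 -0.12  0.19]
 [ 0.82  0.02  0.1 ]
 [ 0.74 -0.27  0.1 ]]
```

```bash
python3 -m handwheel '[[[30,50,1],[0,0,0],-0.6],[[30,50,1],[0,0,0],-0.6],[[30,50,1],[-0.1,0,0],-0.6],[[0,0,0],[0,0,0],-0.6],[[0,0,0],[0,0,0],-0.6]]'
python3 - <<'E'
from h import *
c=np.load("case.npy")
plan(c2w(c,(20,0,131-19))[0],toolR(c,0,0))
s=readout.get_state();E=extr("wrist",s);I=vision.get_image("wrist")
P=proj(c2w(c,[(20,-55,131),(20,55,131)]),E); print(P)
cv2.polylines(I,[(P*8).astype(int)],False,(0,0,255),1,cv2.LINE_AA,3)
cv2.imwrite("pics/w5.png",I)
E
```

```text
clock: 21.48
position: [0.6905, -0.0971, 0.1965]
ee_rot: [-0.0, 0.798, 0.602, -0.0]
contact_force: [0.1, -1.1, 0.4]
width: 0.0684
gripper_force: 0.0
t 21.475 q [-0.24  0.48  1.27 -0.    1.39  0.04] turn units [-0.    0.    0.01] shift: in old frame [-0.2   2.65 84.48] in new frame [-0.21  2.63 84.48] F [ 0.1  -1.09  0.42] w 0.06837752759897826
[[329.04 347.62]
 [330.09 146.09]]
```

View pics/w5.png

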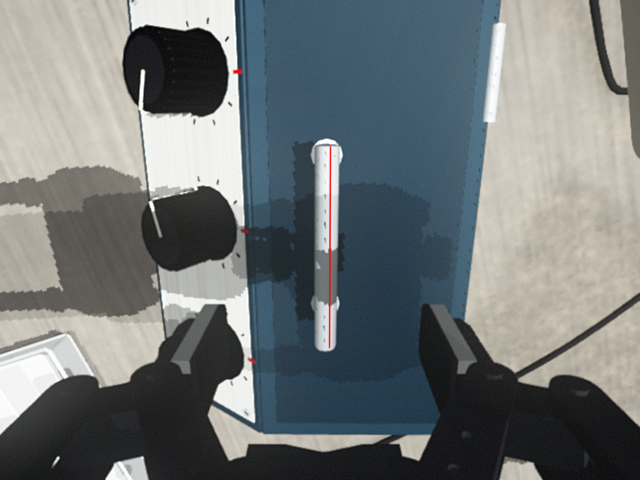

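The bar lies along the projected line (329,146–348), offset about 1 mm, and centred between the fingers. The monitor's edge is near x≈0.82, y≥−0.02, clear of the planned arc. Descend and grip.

```bash
python3 -m handwheel '[[[0,1.5,25],[0,0,0],-0.6],[[0,0,25],[0,0,0],-0.6],[[0,0,17],[0,0,0],-0.6],[[0,0,10],[0,0,0],-0.6],[[0,0,5],[0,0,0],-0.6],[[0,0,0],[0,0,0],0],[[0,0,0],[0,0,0],0.5],[[0,0,0],[0,0,0],1],[[0,0,0],[0,0,0],1],[[0,0,0],[0,0,0],1],[[0,0,0],[0,0,0],1]]' 50
python3 - <<'E'
from h import *
c=np.load("case.npy")
s=readout.get_state();print(s["width"],s["gripper_force"],s["contact_force"])
plan(c2w(c,(20,0,131-19))[0],toolR(c,0,0))
th=np.arange(0,1.21,.1); p=np.c_[-90*np.cos(th)+38*np.sin(th),90*np.sin(th)+38*np.cos(th)]
print(np.diff(p,axis=0)) # tool y = case x, tool -z = up
E
```

```text
clock: 22.9
position: [0.6917, -0.0973, 0.1165]
ee_rot: [-0.0, 0.799, 0.602, -0.0]
contact_force: [-5.6, 1.9, 4.6]
width: 0.01
gripper_force: 48.9
0.009993472410779086 48.89618396759033 [-5.62  1.94  4.56]
t 22.9 q [-0.24  0.53  1.38  0.    1.23  0.04] turn units [-0.01 -0.    0.  ] shift: in old frame [-0.34  1.45  4.49] in new frame [-0.34  1.45  4.49] F [-5.62  1.94  4.56] w 0.009993472410779086
[[4.24 8.8 ]
 [5.1  8.33]
 [5.91 7.78]
 [6.65 7.15]
 [7.33 6.45]
 [7.94 5.68]
 [8.47 4.86]
 [8.91 3.99]
 [9.27 3.08]
 [9.53 2.14]
 [9.69 1.18]
 [9.76 0.21]]
```

```bash
python3 -m handwheel '[[[0,2,-4.4],[0,0,0],1],[[0,2.2,-4.4],[0,0,0],1],[[0,2.5,-4.2],[0,0,0],1],[[0,2.6,-4.1],[0,0,0],1],[[0,5.9,-7.8],[0,0,0],1]]' 50
python3 - <<'E'
from h import *
s=readout.get_state();print(s["width"],s["contact_force"],s["position"],s["qpos"])
E
```

```text
clock: 23.52
position: [0.7021, -0.1003, 0.1372]
ee_rot: [-0.005, 0.799, 0.602, -0.004]
contact_force: [-9.2, 1.9, -6.3]
width: 0.0096
gripper_force: 48.6
0.009552699480038424 [-9.17  1.87 -6.31] [ 0.7  -0.1   0.14] [-0.24  0.54  1.32  0.    1.3   0.04]
```

The lid is free and rising. Continue the arc.

```bash
python3 -m handwheel '[[[0,6.6,-7.2],[0,0,0],1],[[0,7.3,-6.5],[0,0,0],1],[[0,8,-5.7],[0,0,0],1],[[0,8.5,-4.9],[0,0,0],1],[[0,8.9,-4],[0,0,0],1],[[0,0,0],[0,0,0],1]]' 50
python3 - <<'E'
from h import *
c=np.load("case.npy");s=readout.get_state();print(s["contact_force"],s["qpos"])
g=s["position"]+.019*q2R(s["ee_rot"])[:,2]*-1
p=R.from_euler('z',-c[2]).as_matrix()@(g-[c[0],c[1],0])*1000-[110,0,93]; print(p,np.hypot(p[0],p[2]),"theta",np.arctan2(p[2],-p[0])-np.arctan2(38,90))
E
```

```text
clock: 24.28
position: [0.7409, -0.1117, 0.1722]
ee_rot: [-0.003, 0.799, 0.602, -0.002]
contact_force: [-14.7, 3.0, 13.8]
width: 0.0096
gripper_force: 49.5
[-14.68   3.03  13.83] [-0.24  0.58  1.16 -0.    1.41  0.04]
[-39.99   0.01  98.17] 106.00143098649993 theta 0.784412835347015
```

```bash
python3 -m handwheel '[[[0,8.9,-2.5],[0,0,0],1],[[0,9.3,-2],[0,0,0],1],[[0,9.5,-1],[0,0,0],1],[[0,6,0],[0,0,0],1],[[0,0,0],[0,0,0],1],[[0,0,0],[0,0,0],1]]' 50
python3 - <<'E'
from h import *
c=np.load("case.npy");s=readout.get_state();print(s["contact_force"],s["qpos"])
g=s["position"]+.0235*q2R(s["ee_rot"])[:,2]*-1
p=R.from_euler('z',-c[2]).as_matrix()@(g-[c[0],c[1],0])*1000-[110,0,93]-[0,0,9]; print(p,np.hypot(p[0],p[2]),"theta",np.arctan2(p[2],-p[0])-np.arctan2(38,90))
cv2.imwrite("pics/side1.png",vision.get_image("side")[80:380,100:520])
E
```

```text
clock: 25.02
position: [0.7781, -0.1227, 0.1787]
ee_rot: [0.002, 0.799, 0.602, 0.002]
contact_force: [-6.3, 1.4, 11.6]
width: 0.0102
gripper_force: 52.4
[-6.35  1.39 11.59] [-0.24  0.63  1.05 -0.    1.46  0.04]
[ -1.52  -0.23 100.19] 100.19703980788798 theta 1.1561261602755495
```

View pics/side1.png

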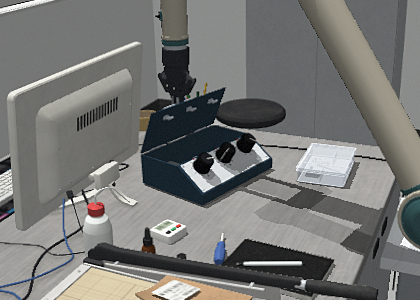

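The lid stands wide open (about 1.1 rad) with nothing else disturbed. Open the fingers only slightly, to clear the lid, and back straight up.

```bash
python3 -m handwheel '[[[0,0,0],[0,0,0],0.55],[[0,0,0],[0,0,0],0.5],[[0,0,0],[0,0,0],0.5],[[0,0,-6],[0,0,0],0.5],[[0,0,-10],[0,0,0],0.5],[[0,0,-15],[0,0,0],0.5],[[0,0,-25],[0,0,0],0.5],[[0,0,-40],[0,0,0],0.5],[[0,0,-40],[0,0,0],0.5],[[0,0,0],[0,0,0],0.5],[[0,0,0],[0,0,0],0.5]]' 50
python3 - <<'E'
from h import *
c=np.load("case.npy");s=readout.get_state();print(s["contact_force"],s["position"])
I=vision.get_image("side")[180:330,220:400]; S=vision.get_image("scene")[110:270,220:400]
o=np.zeros((600,800,3),np.uint8);o[:333,:400]=cv2.resize(I,(400,333));o[:356,400:]=cv2.resize(S,(400,356));
E=extr("scene");W=o[:356,400:]
for y in(90,0,-90):
  for k in range(10):
    cv2.polylines(W,[((proj(c2w(c,[dialpt(y,38,18,k),dialpt(y,38,23,k)]),E)-[220,110])*2.222*8).astype(int)],False,(0,0,255) if k==0 else (0,255,0),1,cv2.LINE_AA,3)
cv2.imwrite("pics/end.png",o[:360])
E
```

```text
clock: 26.45
position: [0.7774, -0.1221, 0.311]
ee_rot: [0.001, 0.799, 0.602, 0.001]
contact_force: [0.5, -0.0, -0.6]
width: 0.021
gripper_force: 0.0
[ 0.46 -0.01 -0.57] [ 0.78 -0.12  0.31]
```

View pics/end.png

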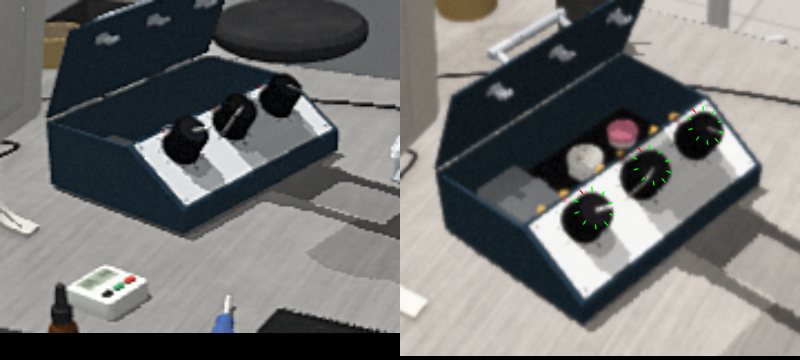

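The lid stands open by itself. The dial pointers are on 3, 7 and 4, and the gripper is clear with zero contact force. Handing in.

```bash
python3 -c "
from rig import manip; print(manip.sign_off())"
```

```text
the job is handed in; nothing more can be done
None
```

The dials are on 3‑7‑4, the lid stands open on its own at roughly 1.1 rad, the arm is clear, and nothing else on the desk looked disturbed; I handed the job in at about 26.5 s, and the sign-off returned no verdict.

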